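# Bring the gas lighter to the fondue burner

## Task

Get the fondue burner ready to be lit: pull the long-nosed gas lighter up out of its wooden stand, carry it over the row of jars, and lower its nose from above through the burner's ring until the tip hovers about 1 cm over the middle of the dark burner port, the lighter upright and touching neither the burner nor its ring. Finish while still holding it there, without putting it down or letting go, and leave the stand, the burner and the other things where they are.

Things in the scene. Friction and masses are not known exactly. Their poses are not given: they have to be found in the camera images.
- lighter: gas lighter, 192 mm long, 70 g, nose down in the stand: red handle 110 mm long (own x -9..16, y -14..96, z 0..18 mm), black trigger 7 mm proud on its -x side at y -2..10; below it a metal nose 8.4 mm across, 84 mm long. Own y runs from nose tip (-96) to butt (+96 mm) and points up at the start. Origin: half way along, on a broad face; the nose's axis lies at x = 4, z = 9 mm
- lighter_tip (a point): end of the lighter's metal nose, on its axis; 10 mm above the stand's underside at the start
- lighter_grip (a point): middle of the handle's cross-section, 156 mm from the nose tip and 36 mm from the butt; the fingers can close here on the two broad faces (18 mm apart, along the lighter's own z, level at the start) from above
- holder: turned wooden stand, loose, 0.9 kg, 80 mm tall: round dark foot 84 mm across, paler sleeve 53 to 56 mm across, with an upright bore 12 to 15 mm wide (about 2 mm round the nose at the mouth) and 70 mm deep that holds the nose. Origin: centre of its underside, z up
- holder_mouth (a point): centre of the bore's mouth, 80 mm above the stand's underside
- burner: fondue burner, loose, 0.9 kg: steel dish 144 mm across, copper fuel cup 66 mm across with a dark port 34 mm across on top, and above it on three legs a steel ring (bar 7 mm thick, free opening 109 mm, top 103.5 mm above the underside). Origin: centre of its underside, z up
- burner_port (a point): middle of the top of the dark burner port, 50 mm above the burner's underside: the nose tip shall hover about 10 mm above this
- honey_jar: jar with a golden lid, 69 mm across, 97 mm tall, in the row between stand and burner; leave it. Origin: centre of its underside
- spice_brown: spice jar with a brown cap, 46 mm across, 116 mm tall, in the same row; leave it. Origin: centre of its underside
- spice_green: spice jar with a green cap, 46 mm across, 86 mm tall, in the same row; leave it. Origin: centre of its underside
- timer: red and cream kitchen timer, 64 mm across, 47 mm tall; leave it. Origin: centre of its underside
- garlic: garlic bulb, 60 mm across, 59 mm tall; leave it. Origin: its underside
Mind the look-alikes: they are no part of the job. What is shaped like the holder but pink or red is not meant.

How it is judged:
On the way, in this order (a step that is already met when the one before it is completed fails the run):
1. the lighter is pulled clear out of the stand: its tip is more than 10 mm above the mouth of the bore (z of lighter_tip in the frame of holder_mouth above 0.01 m), for 0.1 s.
2. the tip is brought over the burner, inside the ring's outline and above the ring (horizontal distance between lighter_tip and burner_port below 0.05 m and z of lighter_tip in the frame of burner_port above 0.054 m), for 0.05 s.
At the end, for the whole second after the job is handed in: the lighter is held by the fingers, still (under 20 mm/s) and upright within 0.2 rad, nose down, its tip 3 to 22 mm above the burner port and within 12 mm of the port's middle horizontally, not touching the burner (horizontal distance between lighter_tip and burner_port below 0.012 m and z of lighter_tip in the frame of burner_port between 0.003 and 0.022 m and angle between lighter's own y axis and vertical below 0.2 rad and contact force between lighter and the fingers above 1 N and contact force between lighter and burner below 0.1 N and linear speed of lighter below 0.02 m/s); the arm keeps its last pose, push and grip.
It fails at once if the lighter touches the burner or its ring (over 0.5 N) (contact force between lighter and burner above 0.5 N).
It fails at once if the stand is shifted or lifted by more than 30 mm (distance of holder from where it was at the start of the episode above 0.03 m).
It fails at once if the burner is shifted by more than 20 mm (distance of burner from where it was at the start of the episode above 0.02 m).
It fails at once if a jar, the timer or the garlic is shifted by more than 25 mm (distance of any of honey_jar, spice_brown, spice_green, timer, garlic from where it was at the start of the episode above 0.025 m).
It fails at once if the nose is carried through the row of jars instead of over it (tip lower than 85 mm, the height of the lowest jar, where it crosses the row) (world y of lighter_tip between 0.165 and 0.215 m and height (world z) of lighter_tip below 0.085 m).
It also fails if it takes over 32 s, if anything falls off the work surface, if the arm or the gripper's body presses on something with over 40 N, if the wrist force passes 120 N, or if a joint passes its speed limit or range.

## Robot

A 6-joint arm with a two-finger parallel gripper is mounted at the origin on a cart in front of the work surface, level with it; the furniture and walls round the work are solid. World frame = base frame: x ahead of the robot, y to its left, z up, the work surface at z = 0. Lengths are in m, angles in rad, forces in N, time in s.
With the tool pointing down it reaches from about 0.35 to 0.975 m from the base axis. Payload 4.9 kg.
Tool frame: the origin (TCP) lies midway between the tips of the shut fingers; the grasp point (between the pads) lies 19 mm behind it; z points along the fingers, y is the line along which they close (so a half turn about z gives the same grasp; the last joint's range is limited). The gripper opens to 85 mm and grips with 20 to 120 N. Pads are 22 mm wide; open, the fingers measure 114 mm over their backs; the gripper's body (76 mm by 85 mm) begins 54 mm behind the grasp point. The pads swing forward as they close: fully open they stand 13 mm farther back than shut.
Start: joints at [-1.403, 0.053, 1.613, -0, 1.476, -0.119], TCP at [0.177, -0.599, 0.231] pointing down, gripper open.
Joint ranges: [-3.01, 3.01], [-1.01, 2.22], [0.06, 2.58], [-1.02, 4.17], [0.09, 2.62], [-3.14, 3.14]. Speed limits (rad/s): [2.57, 2.57, 3.14, 3.14, 3.14, 3.14].

## Interface

Orientations are given as a rotation vector (axis times angle).
In Python, from station import ctrl, optics, job gives the robot as it stands.
- The arm moves only by the shell command python3 -m jog 'ROWS' [OPENING] [FORCE]. ROWS is JSON, a list of rows, each a list of 2 entries, a list of its own where there are three numbers: the shift along the tool's x, y, z in m, then the turn, a rotation vector about the tool's x, y, z in rad. A call has 1 to 5 rows; each row is the pose to reach, as a shift and turn from the pose commanded when the call began, along the tool's axes at that moment; what a row does not reach only later rows make up. A row lasts 1/10 s, in which the tool goes at most 50 mm and 8.59 degrees, less where a joint would pass 70% of its speed; a pose out of reach is approached as far as the arm can. A call with a gripper value outside its range is refused whole. OPENING is the opening, from 0 (shut) to 1 (fully open), set as the call begins (- or left out, the last holds). The fingers move at their own pace and stop on an object; FORCE is the grip in N (left out, the last holds). Time passes only in rows, so rows that repeat a pose let the fingers close. It gives the time, the measured TCP pose, the force, the opening and the grip force at its end, in the units of the state.
- ctrl.get_obs(): the state, without advancing time (a new reading comes with each control period).
- optics.get_image(name): name is "side" or "top"; returns a dict with "image" (480x640x3 uint8, blue, green, red), "fx", "fy", "cx", "cy" (pixels), "rvec" (rotation vector, rad) and "tvec" (3), from world to camera coordinates, as OpenCV has them. Camera axes: x right, y down, z forward; pixel columns grow to the right and rows downward; lengths in m; the calibration is good to about 2 mm. A picture is of the moment at which its call begins. There is no depth.
- job.finish_job(): hands the job in; it is judged then, once.
The state is a dict: "t": time; "q": joint angles; "dq": joint speeds; "effort": joint torques, N m; "tool_pos": TCP position; "tool_rot": TCP orientation; "contact_force": force on the tool from outside, world axes, zero at the start; "wrist_torque": the same for the moment, N m; "opening": finger opening in m; "grip_force": force on a finger pad.
Only numpy, scipy, OpenCV 4.12 (cv2) and the standard library are available. Lean on these libraries where they do the work, as an engineer would, in place of code of your own. Each camera call takes 0.05 s, during which the arm holds its last target. There are 200 camera calls.

## Working session

There is one attempt and no reset: what is moved stays moved. The work goes in short steps, Python scripts to look and compute and a shell command to move; the robot and the scene stay as the last step left them, time stands still between calls to the robot, and variables do not carry over. Pictures are saved under pics/ and viewed, at most 10 in all, crops included, and the job is handed in when it is done.

```bash
mkdir -p pics; cat > h.py <<'E'
import numpy as np, cv2, json
from station import ctrl, optics, job
def snap(n):
    d=optics.get_image(n); cv2.imwrite(f'pics/{n}_{ctrl.get_obs()["t"]:.2f}.png',d['image']); return d
def ray(d,u,v):
    R=cv2.Rodrigues(np.array(d['rvec'],float))[0]; t=np.array(d['tvec'],float).ravel()
    return -R.T@t, R.T@np.array([(u-d['cx'])/d['fx'],(v-d['cy'])/d['fy'],1])
def atz(d,u,v,z):
    c,r=ray(d,u,v); return c+r*(z-c[2])/r[2]
def proj(d,p):
    K=np.array([[d['fx'],0,d['cx']],[0,d['fy'],d['cy']],[0,0,1]],float)
    return cv2.projectPoints(np.array(p,float).reshape(-1,1,3),np.array(d['rvec'],float),np.array(d['tvec'],float),K,None)[0].reshape(-1,2)
def tri(obs):
    A=np.zeros((3,3));b=np.zeros(3)
    for d,u,v in obs:
        c,r=ray(d,u,v); r/=np.linalg.norm(r); P=np.eye(3)-np.outer(r,r); A+=P;b+=P@c
    return np.linalg.solve(A,b)
E
python3 - <<'E'
from h import *
import pickle
D={n:snap(n) for n in('side','top')}
pickle.dump(D,open('d0.pkl','wb'))
for n,d in D.items(): print(n,ray(d,320,240),d['fx'])
o=ctrl.get_obs(); print(o); 
E
ls pics
```

```text
side (array([0.58123747, 1.15762494, 0.56110137]), array([-1.81677176e-04, -8.95585188e-01, -4.44989028e-01])) 539.0061788735188
top (array([0.41922966, 0.29810003, 1.39931626]), array([ 0.09378277,  0.0074546 , -0.99590785])) 609.936797016152
{'t': 0.1, 'q': array([-1.40295774e+00,  5.32845180e-02,  1.61415206e+00,  1.44991993e-05,
        1.47599206e+00, -1.19016781e-01]), 'dq': array([-0.0001203 , -0.00064593, -0.00307175, -0.00060167,  0.00014164,
        0.00015402]), 'effort': array([ 1.20658031e-03, -3.94902921e+01, -3.71361673e+01,  8.04047772e-06,
        3.95169365e-03, -4.49826842e-06]), 'tool_pos': array([ 0.17673617, -0.59890841,  0.23019264]), 'tool_rot': array([-3.10751775e+00, -4.48783495e-01,  4.77008390e-05]), 'contact_force': array([ 0.60524656, -1.18477812,  0.60533059]), 'wrist_torque': array([-0.01658492, -0.03050132, -0.04372731]), 'grip_force': 0.0, 'opening': 0.08566475410665317}
side_0.05.png
top_0.10.png
```

View pics/side_0.05.png

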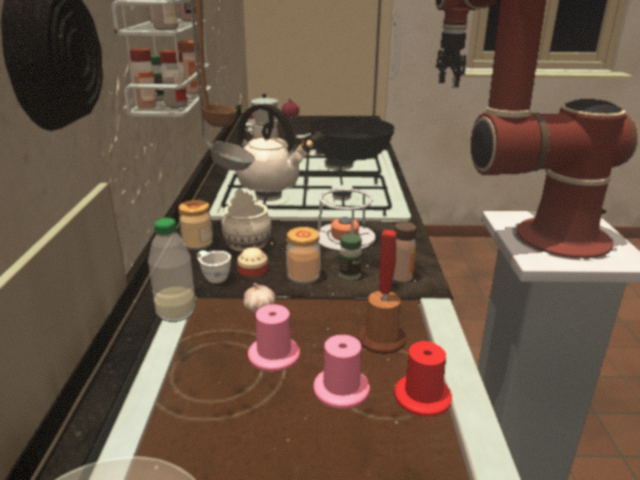

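View pics/top_0.10.png

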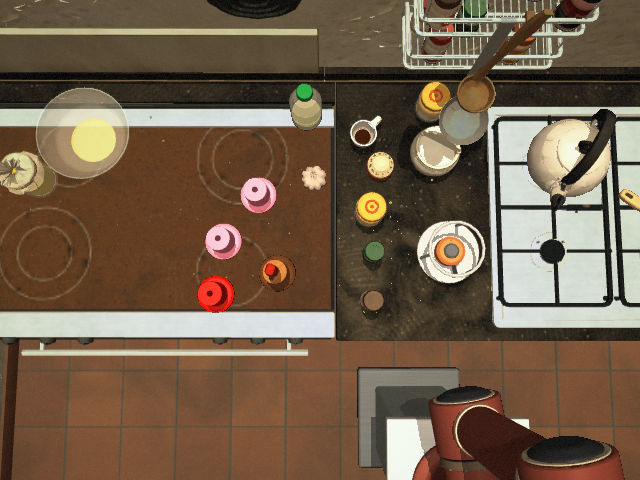

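The lighter (red handle) stands in the brown wooden stand: side (385,300), top (275,272). The look-alikes are pink at side (273,335) and (342,370) and red at (425,375); only the brown one has the wooden colours and holds the lighter. The burner is at top (450,250). I'll confirm this in an enlarged crop.

```bash
python3 - <<'E'
import cv2,numpy as np
t=cv2.imread('pics/top_0.10.png');s=cv2.imread('pics/side_0.05.png')
f=lambda i,x,y,w,h,k:cv2.resize(i[y:y+h,x:x+w],None,fx=k,fy=k,interpolation=cv2.INTER_CUBIC)
a=f(t,250,245,50,50,6);b=f(t,410,215,80,75,4);c=f(s,350,220,60,135,4);d=f(s,310,185,70,70,4)
M=np.zeros((600,800,3),np.uint8)
M[:300,:300]=a;M[300:600,:320]=b;M[:540,320:560]=c;M[:280,560:800]=d[:,:240]
cv2.imwrite('pics/c1.png',M)
E
```

```text
(no output)
```

View pics/c1.png

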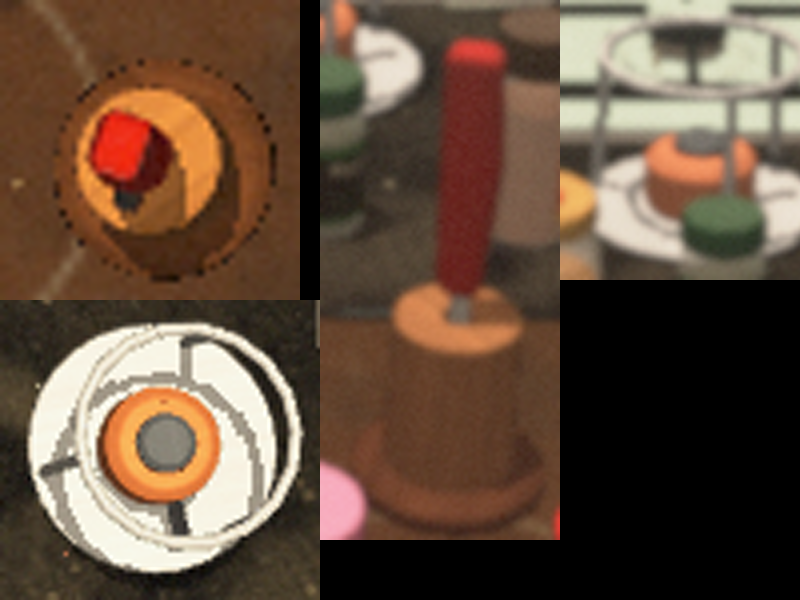

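The crop confirms it: an orange-brown wooden stand with a dark foot, foot centre at top (277.5,273.3), mouth at (275,271.7), and the red butt at (270,269). The trigger lies towards the image bottom (-x). The port is at top (451.5,251) and the ring centre at (457,249). Next I'll work out positions.

```bash
python3 - <<'E'
from h import *
import pickle
from scipy.spatial.transform import Rotation as R
D=pickle.load(open('d0.pkl','rb'));T,S=D['top'],D['side']
p=lambda a:np.round(a,4)
print('foot',p(atz(T,277.3,273.2,.005)),'mouth',p(atz(T,275,271.7,.08)))
print('mouth side',p(atz(S,350+138/4,220+320/4,.08)))
print('butt',p(atz(T,270.2,269.2,.202)), 'butt side', p(atz(S,350+156/4,220+52/4,.202)), 'tri',p(tri([(T,270.2,269.2),(S,350+156/4,220+50/4)])))
print('port',p(atz(T,410+166/4,215+142/4,.05)),'ring',p(atz(T,410+190/4,215+136/4,.1)),'dish',p(atz(T,410+152/4,215+148/4,.01)),'side port',p(atz(S,310+143/4,185+140/4,.05)))
for a,b in(((105,112),(92,165)),((155,122),(138,180)),((105,112),(155,122)),((92,165),(138,180))):
    A,B=[atz(T,250+q[0]/6,245+q[1]/6,.202) for q in(a,b)]; print(p(B-A),np.degrees(np.arctan2(*(B-A)[1::-1])))
for n,u,v,z in(('honey',371,208,.097),('green',374,251,.086),('brown',373,299,.116)): print(n,p(atz(T,u,v,z)))
# segment the lit red butt
h=T['image'][245:295,250:300]; m=((h[...,2]>190)&(h[...,1]<70)).astype(np.uint8)
c=max(cv2.findContours(m,0,1)[0],key=cv2.contourArea); r=cv2.minAreaRect(c); print(r,cv2.contourArea(c))
A=[atz(T,250+q[0],245+q[1],.202) for q in cv2.boxPoints(r)]; print(p(np.array(A)),p(np.mean(A,0)))
q=ctrl.get_obs(); print(R.from_rotvec(q['tool_rot']).as_matrix().round(3))
E
```

```text
foot [0.4746 0.4059 0.005 ] mouth [0.4749 0.4051 0.08  ]
mouth side [0.4742 0.4081 0.08  ]
butt [0.4746 0.4046 0.202 ] butt side [0.4748 0.4081 0.202 ] tri [0.4745 0.4047 0.2012]
port [0.5226 0.0165 0.05  ] ring [0.522 0.014 0.1  ] dish [0.5222 0.0162 0.01  ] side port [0.5221 0.0239 0.05  ]
[-0.0173  0.0041  0.    ] 166.75740221154905
[-0.0189  0.0054  0.    ] 164.09773810678954
[-0.0033 -0.0164  0.    ] -101.34918383711596
[-0.0049 -0.0151  0.    ] -108.03384061576051
honey [0.6111 0.1978 0.097 ]
green [0.5189 0.1914 0.086 ]
brown [0.4162 0.197  0.116 ]
((19.75, 23.75), (6.957010269165039, 9.803058624267578), 18.43494987487793) 55.0
[[0.4686 0.415  0.202 ]
 [0.4868 0.4091 0.202 ]
 [0.4824 0.3961 0.202 ]
 [0.4643 0.402  0.202 ]] [0.4755 0.4055 0.202 ]
[[ 0.959  0.283 -0.   ]
 [ 0.283 -0.959  0.002]
 [ 0.    -0.002 -1.   ]]
```

```bash
cat > d.py <<'E'
import sys
from h import *
from scipy.spatial.transform import Rotation as R
def delta(p,yaw):
    o=ctrl.get_obs(); A=R.from_rotvec(o['tool_rot'])
    c,s=np.cos(yaw),np.sin(yaw); B=R.from_matrix(np.array([[c,s,0],[s,-c,0],[0,0,-1]]))
    print('t',round(o['t'],2),'pos',o['tool_pos'].round(4),'q',o['q'].round(2),'F',o['contact_force'].round(1),'op',round(o['opening'],4),round(o['grip_force'],1))
    print('shift',A.inv().apply(np.array(p)-o['tool_pos']).round(4),'turn',(A.inv()*B).as_rotvec().round(4))
if __name__=='__main__': v=list(map(float,sys.argv[1:])); delta(v[:3],v[3])
E
python3 -m jog '[[[0.035,-0.027,-0.02],[0,0,0.11]],[[0.07,-0.054,-0.04],[0,0,0.22]],[[0.105,-0.082,-0.06],[0,0,0.33]],[[0.14,-0.11,-0.08],[0,0,0.44]],[[0.176,-0.136,-0.1],[0,0,0.556]]]' 1
python3 d.py 0.47 -0.2 0.40 -0.27
```

```text
t: 0.6
tool_pos: [0.3076, -0.4174, 0.3315]
tool_rot: [-3.111, 0.43, 0.0]
contact_force: [-0.2, -1.2, 0.1]
opening: 0.0855
grip_force: 0.0
t 0.6 pos [ 0.3076 -0.4174  0.3315] q [-1.08 -0.24  1.72  0.    1.66  0.77] F [-0.2 -1.2  0.1] op 0.0855 0.0
shift [ 0.0974 -0.2533 -0.0683] turn [-0.0005  0.0004 -0.0044]
```

```bash

python3 -m jog '[[[0.017,-0.045,-0.012],[0,0,0]],[[0.034,-0.09,-0.024],[0,0,0]],[[0.051,-0.135,-0.036],[0,0,0]],[[0.068,-0.18,-0.048],[0,0,0]],[[0.085,-0.225,-0.06],[0,0,0]]]' | head -2
python3 -m jog '[[[0,-0.048,0],[0,0,0]],[[0,-0.096,0],[0,0,0]],[[0,-0.144,0],[0,0,0]],[[0,-0.192,0],[0,0,0]],[[0,-0.24,0],[0,0,0]]]'
python3 d.py 0.4745 0.405 0.30 -0.27
```

```text
t: 1.1
tool_pos: [0.4495, -0.223, 0.3914]
t: 1.6
tool_pos: [0.5127, 0.0084, 0.3909]
tool_rot: [3.113, -0.422, -0.0]
contact_force: [0.4, 0.2, -0.4]
opening: 0.085
grip_force: 0.0
t 1.6 pos [0.5127 0.0084 0.3909] q [-0.13 -0.26  1.64 -0.    1.76  1.71] F [ 0.4  0.2 -0.4] op 0.085 0.0
shift [-0.1423 -0.3721  0.0909] turn [0.0001 0.0002 0.0008]
```

```bash

python3 -m jog '[[[-0.017,-0.046,0],[0,0,0]],[[-0.034,-0.092,0],[0,0,0]],[[-0.051,-0.138,0],[0,0,0]],[[-0.068,-0.184,0],[0,0,0]],[[-0.085,-0.23,0],[0,0,0]]]' | head -2
python3 -m jog '[[[-0.02,-0.045,0.01],[0,0,0]],[[-0.04,-0.09,0.035],[0,0,0]],[[-0.055,-0.132,0.06],[0,0,0]],[[-0.057,-0.141,0.09],[0,0,0]],[[-0.057,-0.141,0.09],[0,0,0]]]'
python3 d.py 0.4745 0.405 0.147 -0.27
python3 - <<'E'
from h import *
d=snap('top');T=d['image'];o=ctrl.get_obs()
s=snap('side')['image']
a=cv2.resize(T[225:315,220:330],None,fx=4,fy=4);b=cv2.resize(s[130:330,330:440],None,fx=3,fy=3)
M=np.zeros((600,800,3),np.uint8);M[:360,:440]=a;M[:600,450:780]=b;cv2.imwrite('pics/c2.png',M)
E
```

```text
t: 2.1
tool_pos: [0.4912, 0.2527, 0.3909]
t: 2.6
tool_pos: [0.4716, 0.4023, 0.2939]
tool_rot: [3.106, -0.416, -0.014]
contact_force: [-1.3, -0.2, -1.1]
opening: 0.0852
grip_force: 0.0
t 2.6 pos [0.4716 0.4023 0.2939] q [0.59 0.02 1.54 0.   1.59 2.42] F [-1.3 -0.2 -1.1] op 0.0852 0.0
shift [ 0.0033 -0.0047  0.1469] turn [0.0088 0.0079 0.004 ]
```

View pics/c2.png

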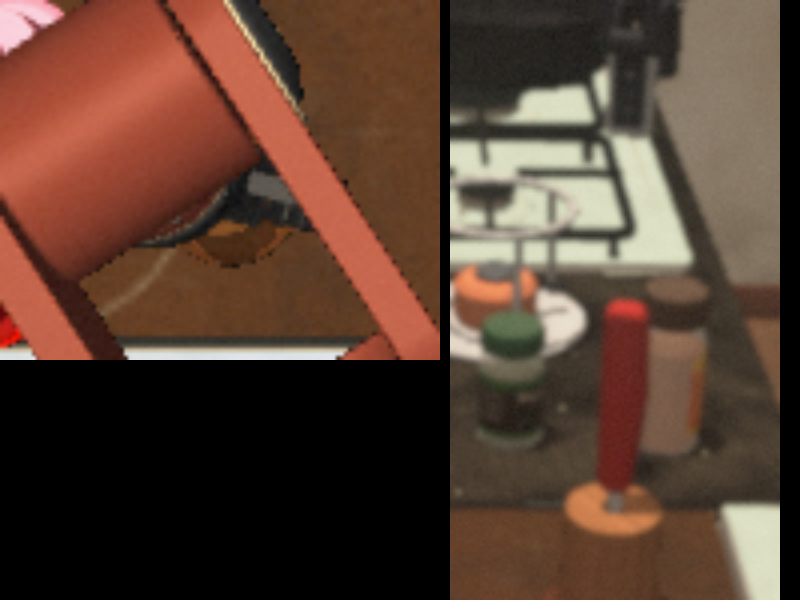

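The arm covers the lighter in the top view. In the side view the lighter is undisturbed, with its butt at about side (539-ish/3 → 388,233) and the fingers above it. I'll descend.

```bash

python3 -m jog '[[[0.001,-0.001,0.03],[0,0,0]],[[0.002,-0.002,0.065],[0,0,0]],[[0.002,-0.003,0.1],[0,0,0]],[[0.002,-0.003,0.13],[0,0,0]],[[0.002,-0.003,0.146],[0,0,0]]]'
python3 -m jog '[[[0,0,0],[0,0,0]],[[0,0,0],[0,0,0]]]' >/dev/null
python3 d.py 0.4745 0.405 0.147 -0.27
python3 - <<'E'
from h import *
s=snap('side');b=cv2.resize(s['image'][180:360,320:450],None,fx=3.3,fy=3.3);cv2.imwrite('pics/c3.png',b)
E
```

```text
t: 3.2
tool_pos: [0.4778, 0.4027, 0.1548]
tool_rot: [3.112, -0.424, -0.0]
contact_force: [0.2, -0.7, 0.3]
opening: 0.0851
grip_force: 0.0
t 3.4 pos [0.4786 0.4043 0.1578] q [ 0.58  0.11  1.68 -0.    1.35  2.42] F [ 1.2 -0.3  1. ] op 0.0857 0.0
shift [-0.0042  0.0005  0.0108] turn [-0.0024 -0.0022 -0.    ]
```

View pics/c3.png

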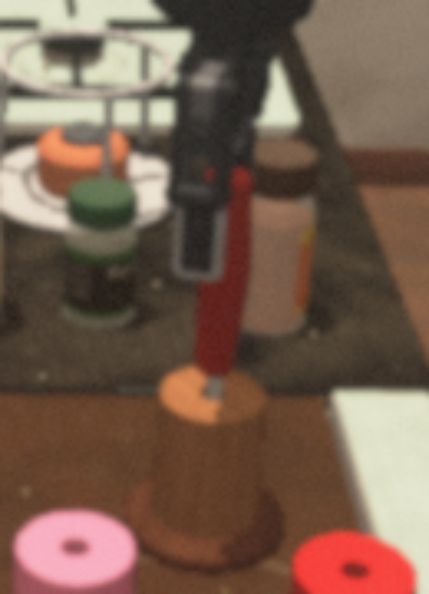

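The finger looks a little to the left (+x) of the handle. That may only be the slanted closing line, so I'll check by projection.

```bash

python3 - <<'E'
from h import *
import pickle
S=pickle.load(open('d0.pkl','rb'))['side']
o=ctrl.get_obs()['tool_pos']
print('finger tip outer',proj(S,o+[.0152,.055,.013]),proj(S,o+[.0152,.055,0]))
for x in(.470,.4745,.479): print('butt',x,proj(S,[x,.405,.202]),'mid',proj(S,[x,.405,.15]),'handle low',proj(S,[x,.405,.095]))
E
```

```text
finger tip outer [[378.48024527 266.53895855]] [[377.98489801 274.15777441]]
butt 0.47 [[391.87271151 232.15301125]] mid [[389.65881017 261.65672354]] handle low [[387.44139812 291.20722142]]
butt 0.4745 [[388.96551574 232.12255769]] mid [[386.82864112 261.62735359]] handle low [[384.68837904 291.17892171]]
butt 0.479 [[386.05826399 232.09210355]] mid [[383.99841902 261.59798309]] handle low [[381.93530975 291.15062148]]
```

```bash

python3 -m jog '[[[-0.004,0,0.004],[0,0,0]],[[-0.004,0,0.008],[0,0,0]],[[-0.004,0,0.008],[0,0,0]]]' 0.4 25 
python3 -m jog '[[[0,0,0],[0,0,0]],[[0,0,0],[0,0,0]],[[0,0,0],[0,0,0]],[[0,0,0],[0,0,0]]]' 0.3 25
python3 d.py 0.4745 0.405 0.147 -0.27
```

```text
t: 3.75
tool_pos: [0.4731, 0.4053, 0.1472]
tool_rot: [3.113, -0.421, -0.0]
contact_force: [-0.4, -0.3, 0.7]
opening: 0.0435
grip_force: 0.0
t: 4.15
tool_pos: [0.4735, 0.4053, 0.1474]
tool_rot: [-3.113, 0.422, -0.0]
contact_force: [-0.0, -0.3, 0.1]
opening: 0.0255
grip_force: 0.0
t 4.15 pos [0.4735 0.4053 0.1474] q [ 0.59  0.11  1.69 -0.    1.34  2.43] F [-0.  -0.3  0.1] op 0.0255 0.0
shift [0.0011 0.     0.0004] turn [-0.0001 -0.0001  0.0008]
```

Not in contact yet at 25.5 mm opening, so I'll close now.

```bash

python3 -m jog '[[[0.001,0,0],[0,0,0]],[[0.001,0,0],[0,0,0]],[[0.001,0,0],[0,0,0]],[[0.001,0,0],[0,0,0]]]' 0 25
python3 -m jog '[[[0,0,0],[0,0,0]],[[0,0,0],[0,0,0]],[[0,0,0],[0,0,0]]]' 0 45
python3 d.py 0.4745 0.405 0.147 -0.27
```

```text
t: 4.55
tool_pos: [0.4745, 0.405, 0.1474]
tool_rot: [-3.113, 0.422, -0.0]
contact_force: [-0.3, -0.2, -0.4]
opening: 0.0174
grip_force: 27.7
t: 4.85
tool_pos: [0.4745, 0.4051, 0.1475]
tool_rot: [-3.113, 0.422, -0.0]
contact_force: [0.4, -0.4, 0.5]
opening: 0.0173
grip_force: 46.3
t 4.85 pos [0.4745 0.4051 0.1475] q [0.59 0.11 1.69 0.   1.34 2.43] F [ 0.4 -0.4  0.5] op 0.0173 46.3
shift [0.     0.     0.0005] turn [-0.0003 -0.0002  0.0008]
```

```bash

python3 -m jog '[[[0,0,-0.01],[0,0,0]],[[0,0,-0.025],[0,0,0]],[[0,0,-0.04],[0,0,0]],[[0,0,-0.06],[0,0,0]],[[0,0,-0.08],[0,0,0]]]'
python3 -m jog '[[[0,0,-0.02],[0,0,0]],[[0,0,-0.045],[0,0,0]],[[0,0,-0.065],[0,0,0]],[[0,0,-0.075],[0,0,0]],[[0,0,-0.075],[0,0,0]]]'
python3 d.py 0.522 0.0165 0.30 -0.27
python3 - <<'E'
from h import *
s=snap('side');b=cv2.resize(s['image'][110:360,300:460],None,fx=2.4,fy=2.4);cv2.imwrite('pics/c4.png',b)
E
```

```text
t: 5.35
tool_pos: [0.4745, 0.405, 0.2297]
tool_rot: [-3.112, 0.421, -0.002]
contact_force: [-0.5, -1.1, -0.6]
opening: 0.0176
grip_force: 46.2
t: 5.85
tool_pos: [0.4751, 0.4055, 0.3056]
tool_rot: [-3.11, 0.421, -0.006]
contact_force: [0.5, -0.2, -0.4]
opening: 0.0174
grip_force: 46.2
t 5.85 pos [0.4751 0.4055 0.3056] q [ 0.59  0.02  1.53 -0.    1.59  2.43] F [ 0.5 -0.2 -0.4] op 0.0174 46.2
shift [0.1486 0.3625 0.0048] turn [-0.0036 -0.0032  0.0008]
```

View pics/c4.png

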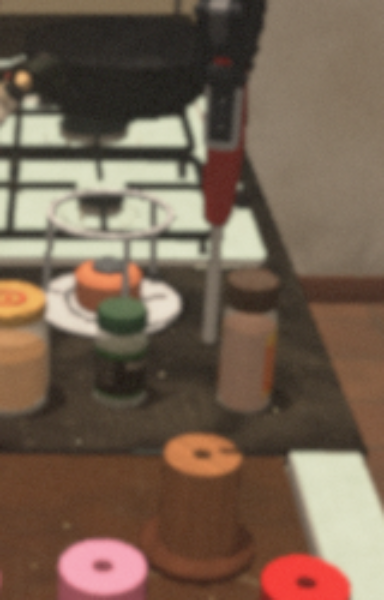

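The lighter is clear of the stand, upright, with its tip at about side (387,252), and the stand is unmoved. Now I'll carry it over.

```bash

python3 -m jog '[[[0.012,0.028,0],[0,0,0]],[[0.028,0.068,0],[0,0,0]],[[0.044,0.108,0],[0,0,0]],[[0.06,0.148,0],[0,0,0]],[[0.076,0.188,0],[0,0,0]]]' | head -2
python3 -m jog '[[[0.016,0.04,0],[0,0,0]],[[0.032,0.08,0],[0,0,0]],[[0.048,0.12,0],[0,0,0]],[[0.062,0.152,0],[0,0,0]],[[0.069,0.168,0],[0,0,0]]]'
python3 -m jog '[[[0.003,0.006,0],[0,0,0]],[[0.003,0.006,0],[0,0,0]],[[0.003,0.006,0],[0,0,0]]]' >/dev/null
python3 d.py 0.522 0.0165 0.198 -0.27
python3 - <<'E'
from h import *
s=snap('side');b=cv2.resize(s['image'][140:260,290:400],None,fx=5,fy=5,interpolation=cv2.INTER_CUBIC)
t=snap('top');a=cv2.resize(t['image'][200:300,400:500],(250,250))
M=np.zeros((600,800,3),np.uint8);M[:600,:550]=b;M[:250,550:]=a;cv2.imwrite('pics/c5.png',M)
E
```

```text
t: 6.4
tool_pos: [0.4968, 0.2018, 0.3004]
t: 6.9
tool_pos: [0.5188, 0.0206, 0.3004]
tool_rot: [3.112, -0.426, -0.005]
contact_force: [0.4, 1.2, -0.9]
opening: 0.0174
grip_force: 46.2
t 7.2 pos [0.5205 0.0174 0.3016] q [-0.11 -0.23  1.76  0.    1.61  1.73] F [ 0.4  0.1 -1.2] op 0.0177 46.2
shift [0.0019 0.0005 0.1036] turn [-0.0003  0.0014  0.0015]
```

View pics/c5.png

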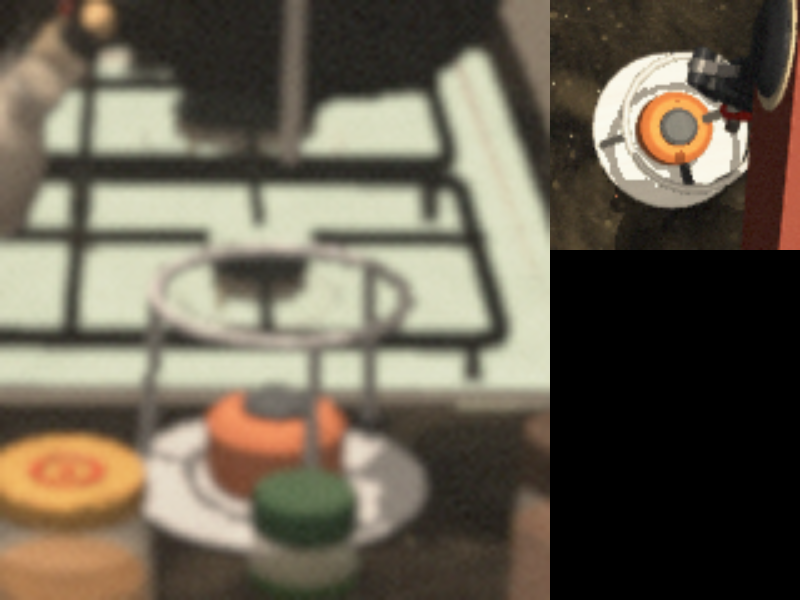

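The nose tip is visible in both views: side (348,171.6), top about (463.5,246.5). The port is at side (346.4,220.4) and top (451.6,250.8), and the ring is well clear below. Now I'll triangulate.

```bash

python3 - <<'E'
from h import *
import pickle
D=pickle.load(open('d0.pkl','rb'));T,S=D['top'],D['side']
print('tip',tri([(T,463,246.3),(S,348,171.8)]),'expect',ctrl.get_obs()['tool_pos']-[0,0,.137])
print('proj expected tip',proj(T,[.5205,.0174,.1645]),proj(S,[.5205,.0174,.1645]))
print('port',tri([(T,451.6,250.8),(S,346.4,220.4)]),proj(T,[.5225,.0165,.05]),proj(S,[.5225,.0165,.05]))
E
```

```text
tip [0.52132272 0.01694978 0.16465061] expect [0.52057662 0.0177375  0.16504041]
proj expected tip [[462.7303517  247.21324041]] [[347.91935681 171.87180122]]
port [0.52120772 0.01544811 0.04532503] [[451.5025807  250.54768552]] [[345.45717595 218.67927188]]
```

```bash

python3 -m jog '[[[0.001,0,0.01],[0,0,0]],[[0.0015,0.001,0.03],[0,0,0]],[[0.0015,0.001,0.05],[0,0,0]],[[0.0015,0.001,0.065],[0,0,0]],[[0.0015,0.001,0.075],[0,0,0]]]' |head -2
python3 -m jog '[[[0,0,0],[0,0,0]],[[0,0,0],[0,0,0]]]' >/dev/null
python3 d.py 0.522 0.0165 0.198 -0.27
python3 d.py 0.522 0.0165 0.198 -0.27
```

```text
t: 7.8
tool_pos: [0.5212, 0.0158, 0.2252]
t 8.0 pos [0.5222 0.0154 0.2277] q [-0.11 -0.19  1.85  0.    1.48  1.73] F [-0.4 -0.5 -0.3] op 0.0174 46.2
shift [-0.0005 -0.001   0.0297] turn [-0.0001 -0.0006  0.001 ]
t 8.0 pos [0.5222 0.0154 0.2277] q [-0.11 -0.19  1.85  0.    1.48  1.73] F [-0.4 -0.5 -0.3] op 0.0174 46.2
shift [-0.0005 -0.001   0.0297] turn [-0.0001 -0.0006  0.001 ]
```

```bash

python3 -m jog '[[[0,-0.0005,0.01],[0,0,0]],[[0,-0.001,0.018],[0,0,0]],[[0,-0.001,0.024],[0,0,0]],[[0,-0.001,0.027],[0,0,0]],[[0,-0.001,0.028],[0,0,0]]]' |head -2
python3 -m jog '[[[0,0,0],[0,0,0]],[[0,0,0],[0,0,0]],[[0,0,0],[0,0,0]],[[0,0,0],[0,0,0]]]' >/dev/null
python3 d.py 0.522 0.0165 0.198 -0.27
python3 - <<'E'
from h import *
s=snap('side');b=cv2.resize(s['image'][165:255,300:390],None,fx=6,fy=6,interpolation=cv2.INTER_CUBIC)
t=snap('top');a=cv2.resize(t['image'][215:285,410:480],(250,250))
M=np.zeros((540,800,3),np.uint8);M[:540,:540]=b;M[:250,550:]=a;cv2.imwrite('pics/c6.png',M)
p=ctrl.get_obs()['tool_pos']-[0,0,.137];print(p,proj(s,p),proj(t,p))
E
```

```text
t: 8.5
tool_pos: [0.5219, 0.0163, 0.1986]
t 8.9 pos [0.5224 0.0162 0.1997] q [-0.11 -0.17  1.88  0.    1.43  1.73] F [ 0.1  0.3 -0.8] op 0.0175 46.2
shift [-0.0004 -0.0001  0.0017] turn [-0.0001 -0.0006  0.0008]
[0.52230685 0.01624078 0.06249426] [[345.69926643 213.69520655]] [[452.79720417 250.19981898]]
```

View pics/c6.png

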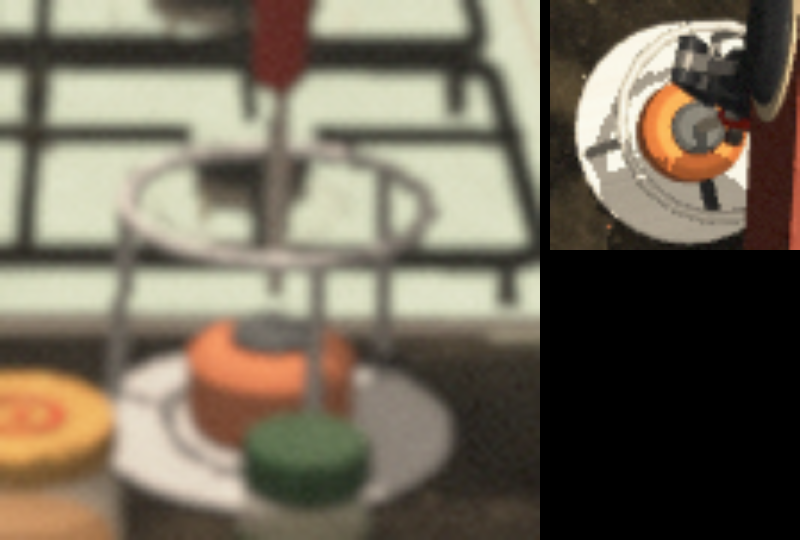

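The tip is at side (345.7,213.3), directly over the port centre at about (346,220), and in the top view it sits over the port. The gap looks like 12-16 mm, so I'll lower it 3 mm.

```bash

python3 -m jog '[[[0,0,0.0015],[0,0,0]],[[0,0,0.003],[0,0,0]],[[0,0,0.003],[0,0,0]],[[0,0,0.003],[0,0,0]],[[0,0,0.003],[0,0,0]]]'
python3 -m jog '[[[0,0,0],[0,0,0]],[[0,0,0],[0,0,0]],[[0,0,0],[0,0,0]],[[0,0,0],[0,0,0]],[[0,0,0],[0,0,0]]]'
python3 -c "
from station import job
print(job.finish_job())"
```

```text
t: 9.5
tool_pos: [0.5222, 0.0162, 0.1963]
tool_rot: [3.113, -0.422, 0.0]
contact_force: [0.1, -0.4, -0.6]
opening: 0.0174
grip_force: 46.2
t: 10.0
tool_pos: [0.5222, 0.0163, 0.1963]
tool_rot: [-3.113, 0.422, -0.0]
contact_force: [0.6, -0.5, -0.7]
opening: 0.0174
grip_force: 46.2
the job is handed in; nothing more can be done
None
```

I handed the job in at about 10 s with the lighter held upright and still, its tip centred over the burner port and about 9–13 mm above it by my estimate; the hand-in returned no verdict.

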